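# Flask up the wax trees

### The arm

A 7-joint arm with a two-finger parallel gripper is mounted at the origin on the work surface. World frame = base frame: x ahead of the robot, y to its left, z up, the work surface at z = 0. Lengths are in m, angles in rad, forces in N, time in s.
With the tool pointing down it reaches from about 0.4 to 0.85 m from the base axis. Payload 10.4 kg.
Tool frame: the origin (TCP) lies on the centre line of the jaws, within the pads' length; the fingertips stand 11 mm ahead of it and the grasp point (between the pads) lies 8 mm behind it (tip_reach is the distance from the TCP to the fingertips, in m); z points along the fingers, y is the line along which they close (so a half turn about z gives the same grasp; the last joint's range is limited). The gripper opens to 85 mm and grips with 20 to 120 N. Pads are 22 mm wide; open, the fingers measure 114 mm over their backs; the gripper's body (76 mm by 85 mm) begins 54 mm behind the grasp point. The pads swing forward as they close: fully open they stand 13 mm farther back than shut.
Start: joints at [-1.152, 0.332, -0.065, 1.46, 0.022, 1.35, -0.088], TCP at [0.267, 0.565, 0.242] pointing down, gripper open.
Joint ranges: [-2.6, 2.6], [-0.5, 2.12], [-1.47, 1.34], [0.16, 2.42], [-1.27, 4.41], [0.06, 2.06], [-2.6, 2.6]. Speed limits (rad/s): [2.22, 2.22, 2.79, 2.79, 3.14, 3.14, 3.14].

### API

Orientations are given as a unit quaternion [x, y, z, w].
In Python, from workcell import get_obs, camera, hand_in, tip_reach gives the robot as it stands. The module is installed in compiled form; this text tells all that it offers.
- The arm moves only by the tool move_arm, never from a script. Its argument "plan" is a list of rows, each an object with "delta_pos": the shift along the tool's x, y, z in normalised numbers (1 is 1 m), a list of three; "turn": the turn, a rotation vector about the tool's x, y, z in shares of 2 pi rad (1.0 is 2 pi rad), a list of three; "fingers": the closure, from 0 (fully open) to 1 (shut). A call has 1 to 12 rows; each row is the pose to reach, as a shift and turn from the pose commanded when the call began, along the tool's axes at that moment; what a row does not reach only later rows make up. A row lasts 1/8 s, in which the tool goes at most 62.5 mm and 10.7 degrees, less where a joint would pass 70% of its speed; a pose out of reach is approached as far as the arm can. A shift or turn number past 1, either way, is cut back to 1. A call with a gripper value outside its range is refused whole. The fingers move at their own pace and stop on an object; "force" is the grip in N (left out, the last holds). Time passes only in rows, so rows that repeat a pose let the fingers close. It gives the time, the measured TCP pose, the force, the opening and the grip force at its end, in the units of the state.
- get_obs(): the state, without advancing time (a new reading comes with each control period).
- camera(name): name is "side" or "top" or "wrist"; returns a dict with "color" (384x512x3 uint8, red, green, blue), "range_z" (384x512 float32, m along the optical axis (not along the pixel's ray), 0 where there is no reading), "fx", "fy", "cx", "cy" (pixels), "R" (3x3) and "t" (3): a world point X has camera coordinates R X + t; the wrist camera has in their place "tool_from_camera" (4x4, takes a point from camera to tool coordinates, whose origin is the TCP and whose axes are the flange's). Camera axes: x right, y down, z forward; pixel columns grow to the right and rows downward; lengths in m; the calibration is good to about 2 mm. A picture is of the moment at which its call begins: read the wrist's pose just before it.
- hand_in(): hands the job in; it is judged then, once.
The state is a dict: "clock": time; "joint_pos": joint angles; "joint_velocities": joint speeds; "tau": joint torques, N m; "position": TCP position; "ee_rot": TCP orientation; "ft_force": force on the tool from outside, world axes, zero at the start; "torque": the same for the moment, N m; "grip_width": opening from 0.0 (shut) to 1.0 (fully open); "grasp_force": force on a finger pad.
Only numpy, scipy, OpenCV 4.12 (cv2) and the standard library are available. Lean on these libraries where they do the work, as an engineer would, in place of code of your own. Each camera call takes 0.05 s, during which the arm holds its last target. There are 200 camera calls.

### The job

Get the four wax trees ready for investing: take the steel casting flasks from the wooden rack one by one and lower each, without dropping it, over the wax tree on the rubber base of its own size: the slimmest flask on the smallest base, and so on up to the widest on the largest. Leave every flask standing upright, flat on the flange of its base and roughly centred round the tree.

Things in the scene. Friction and masses are not known exactly. Their poses are not given: they have to be found in the camera images.
- flask1: casting flask, the slimmest and shortest of four: plain stainless steel tube open at both ends, standing upright, 40 mm outer diameter, wall 2 mm, 60 mm high, about 113 g. Origin on its axis at the lower end, z up along the axis.
- flask2: casting flask, the second smallest of four: plain stainless steel tube open at both ends, standing upright, 48 mm outer diameter, wall 2 mm, 74 mm high, about 169 g. Origin on its axis at the lower end, z up along the axis.
- flask3: casting flask, the second largest of four: plain stainless steel tube open at both ends, standing upright, 56 mm outer diameter, wall 2 mm, 88 mm high, about 235 g. Origin on its axis at the lower end, z up along the axis.
- flask4: casting flask, the widest and tallest of four: plain stainless steel tube open at both ends, standing upright, 64 mm outer diameter, wall 2 mm, 102 mm high, about 312 g. Origin on its axis at the lower end, z up along the axis.
- base1: dark rubber sprue base, the smallest of four, for the 40 mm flask: flat flange 54 mm across, 8 mm thick, with a low dome in the middle carrying a blue wax tree. Dome and tree are at most 18 mm across, so the flask passes over them with 9 mm of play all round and stands on the flange; the tree's top is at z = 58 mm. Fixed on the tray. Origin: centre of the underside, z up.
- base2: dark rubber sprue base, the second smallest of four, for the 48 mm flask: flat flange 62 mm across, 8 mm thick, with a low dome in the middle carrying a blue wax tree. Dome and tree are at most 26 mm across, so the flask passes over them with 9 mm of play all round and stands on the flange; the tree's top is at z = 72 mm. Fixed on the tray. Origin: centre of the underside, z up.
- base3: dark rubber sprue base, the second largest of four, for the 56 mm flask: flat flange 70 mm across, 8 mm thick, with a low dome in the middle carrying a blue wax tree. Dome and tree are at most 34 mm across, so the flask passes over them with 9 mm of play all round and stands on the flange; the tree's top is at z = 86 mm. Fixed on the tray. Origin: centre of the underside, z up.
- base4: dark rubber sprue base, the largest of four, for the 64 mm flask: flat flange 78 mm across, 8 mm thick, with a low dome in the middle carrying a blue wax tree. Dome and tree are at most 42 mm across, so the flask passes over them with 9 mm of play all round and stands on the flange; the tree's top is at z = 100 mm. Fixed on the tray. Origin: centre of the underside, z up.
- flask_rack: fixed low wooden rack, 88 x 333 mm, its floor 9 mm above the bench, its rails and dividers 30 mm above the bench; four compartments in a row at 82 mm pitch, one flask loose in each, in any order. Origin at the centre of its underside, y along the row.
- tray: fixed aluminium tray, 94 x 338 mm, lip 10 mm high; the four bases stand in a row on it, 82 mm apart, in any order, undersides 5 mm above the bench. It lies roughly parallel to the rack, in front of it or behind it, rows about 195 mm apart, with a file (18 mm high) lying between; other bench things stand clear at the sides. Origin: centre of its underside, y along the row.
Things that resemble listed ones, but are neither listed nor needed, are in the scene too. Leave any yellow look-alike of the flask3 alone.

How it is judged:
At the end, for the whole second after the job is handed in: Each of the four flasks stands released and at rest on the base of its own size: axis within 11 mm of the base's centre, lower end seated on the flange (5 to 12 mm above the base's underside), upright within 0.06 rad (horizontal distance between flask1 and base1 below 0.011 m and z of flask1 in the frame of base1 between 0.005 and 0.012 m and angle between each of flask1, flask2, flask3, flask4's own z axis and vertical below 0.06 rad and linear speed of each of flask1, flask2, flask3, flask4 below 0.02 m/s and horizontal distance between flask2 and base2 below 0.011 m and z of flask2 in the frame of base2 between 0.005 and 0.012 m and horizontal distance between flask3 and base3 below 0.011 m and z of flask3 in the frame of base3 between 0.005 and 0.012 m and horizontal distance between flask4 and base4 below 0.011 m and z of flask4 in the frame of base4 between 0.005 and 0.012 m); the robot touches nothing.
It fails at once if flask 1 dropped on its base (faster than 0.7 m/s within 30 mm of its seat) (horizontal distance between flask1 and base1 below 0.02 m and z of flask1 in the frame of base1 below 0.038 m and linear speed of flask1 above 0.7 m/s).
It fails at once if flask 2 dropped on its base (faster than 0.7 m/s within 30 mm of its seat) (horizontal distance between flask2 and base2 below 0.02 m and z of flask2 in the frame of base2 below 0.038 m and linear speed of flask2 above 0.7 m/s).
It fails at once if flask 3 dropped on its base (faster than 0.7 m/s within 30 mm of its seat) (horizontal distance between flask3 and base3 below 0.02 m and z of flask3 in the frame of base3 below 0.038 m and linear speed of flask3 above 0.7 m/s).
It fails at once if flask 4 dropped on its base (faster than 0.7 m/s within 30 mm of its seat) (horizontal distance between flask4 and base4 below 0.02 m and z of flask4 in the frame of base4 below 0.038 m and linear speed of flask4 above 0.7 m/s).
It also fails if it takes over 88 s, if anything falls off the work surface, if the arm or the gripper's body presses on something with over 40 N, if the wrist force passes 120 N, or if a joint passes its speed limit or range.

## Working session

There is one attempt and no reset: what is moved stays moved. The work goes in short steps, Python scripts to look and compute and a tool call to move; the robot and the scene stay as the last step left them, time stands still between calls to the robot, and variables do not carry over. Pictures are saved under pics/ and viewed, at most 14 in all, crops included, and the job is handed in when it is done.

Besides the shell and the picture viewer there is one more tool, called after "Emit:" as name(argument=value, ...), one argument or row to a line, values as JSON. move_arm: Moves the arm, as the interface text tells. Its arguments: {"type":"object","properties":{"plan":{"type":"array","items":{"type":"object","properties":{"delta_pos":{"type":"array","items":{"type":"number"}},"turn":{"type":"array","items":{"type":"number"}},"fingers":{"type":"number"}}}},"force":{"type":"number"}},"required":["plan"]}

```bash
mkdir -p pics
python3 - <<'E'
from workcell import get_obs,camera,tip_reach
import cv2,numpy as np,pickle
o=get_obs();print(o,tip_reach)
d={n:camera(n) for n in("top","side")}
pickle.dump(d,open("d0.pkl","wb"))
for n,c in d.items():
    print(n,c["fx"],c["fy"],c["cx"],c["cy"],c["R"].round(4).tolist(),c["t"].round(4).tolist())
    cv2.imwrite(f"pics/{n}0.png",c["color"][:,:,::-1])
E
```

```text
{'clock': 0.0, 'joint_pos': array([-1.15158919,  0.33289663, -0.06471716,  1.46095974,  0.02160399,
        1.34991001, -0.08848236]), 'joint_velocities': array([-9.23689329e-05,  8.12490061e-04, -7.83060702e-04, -9.41220636e-04,
       -1.05223757e-03,  1.71054910e-04, -9.15041182e-04]), 'tau': array([ 2.58272794e-04, -6.25445008e+01,  4.89716430e-02, -3.91599691e+01,
        1.59375306e-02,  1.01067784e-02,  4.38692709e-07]), 'position': array([0.26707134, 0.56465259, 0.24149171]), 'ee_rot': array([ 2.19083886e-01,  9.75705747e-01, -7.27637115e-04, -1.28788172e-04]), 'ft_force': array([-0.28525931, -0.13955241, -0.96336418]), 'torque': array([ 0.06272721, -0.01504658,  0.08311455]), 'grasp_force': 0.0, 'grip_width': 0.9971977844184187} 0.011
top 388.3153445333561 388.3153445333561 255.1288085280151 189.952001775002 [[-0.025, -0.9997, -0.007], [-0.9832, 0.0258, -0.1808], [0.1809, 0.0024, -0.9835]] [0.0306, 0.569, 0.6939]
side 458.05701918431765 458.05701918431765 253.03080924835083 195.71519793975668 [[-0.7058, -0.7083, 0.0161], [-0.4782, 0.4595, -0.7485], [0.5227, -0.5359, -0.663]] [0.385, 0.3026, 0.4552]
```

View pics/top0.png

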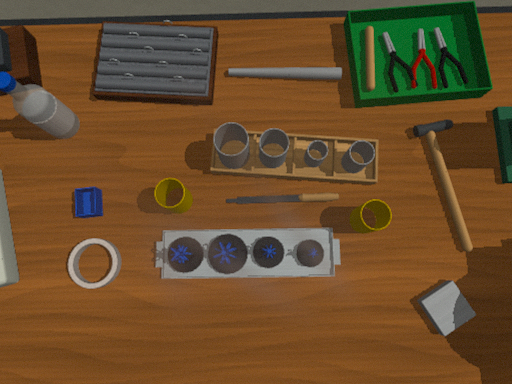

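View pics/side0.png

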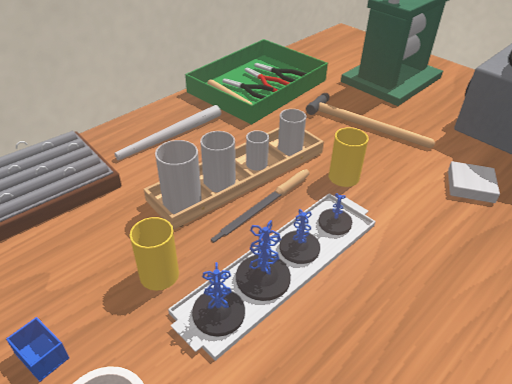

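The top view shows the flasks in the rack, left to right: (232,145) widest, (273,148) second largest, (317,153) slimmest, (358,157) second smallest. The bases on the tray are at (186,254), (228,253), (268,251) and (310,253). They look like sizes 3, 4, 2, 1, which I will measure. Things that could be mistaken for a flask are the yellow cups at (172,196) and (375,215), the white ring at (94,263) and the bottle at (50,110). None of these is steel and in the rack.

```bash
cat > m.py <<'E'
import numpy as np,cv2
from scipy.optimize import least_squares
def cloud(c):
    z=c["range_z"];v,u=np.indices(z.shape)
    P=np.stack([(u-c["cx"])/c["fx"]*z,(v-c["cy"])/c["fy"]*z,z],-1)
    return (P-c["t"])@c["R"]
def proj(c,X):
    p=c["R"]@X+c["t"];return c["cx"]+c["fx"]*p[0]/p[2],c["cy"]+c["fy"]*p[1]/p[2]
def onplane(c,uv,h):
    uv=np.atleast_2d(uv);d=np.c_[(uv[:,0]-c["cx"])/c["fx"],(uv[:,1]-c["cy"])/c["fy"],np.ones(len(uv))]@c["R"]
    o=-c["R"].T@c["t"];return o+d*((h-o[2])/d[:,2])[:,None]
def circ(p):
    f=lambda q:np.hypot(p[:,0]-q[0],p[:,1]-q[1])-q[2]
    s=least_squares(f,[*p.mean(0),.03],loss="soft_l1",f_scale=.002);return s.x,np.abs(f(s.x)).mean()
E
python3 - <<'E'
import pickle
from m import *
d=pickle.load(open("d0.pkl","rb"))
H={1:.069,2:.083,3:.097,4:.111}
px={4:(232,135),3:(273,138),1:(317,150),2:(358,150)}
for n in("top","side"):
    c=d[n];P=cloud(c);ok=c["range_z"]>0;hsv=cv2.cvtColor(c["color"],cv2.COLOR_RGB2HSV)
    grey=hsv[...,1]<70
    for k,u in px.items():
        g=onplane(d["top"],u,H[k])[0]
        m=ok&(np.hypot(P[...,0]-g[0],P[...,1]-g[1])<.055)&grey&(P[...,2]>.04)
        zt=np.percentile(P[m][:,2],98);r=P[m&(P[...,2]>H[k]-.006)]
        q,e=circ(r[:,:2]);print(n,"flask",k,q.round(4),e.round(4),len(r),"ztop",zt.round(4))
    dark=ok&(hsv[...,2]<75)&(P[...,2]<.03)&(P[...,2]>.003)
    for u in((186,254),(228,253),(268,251),(310,253)):
        g=onplane(d["top"],u,.013)[0]
        m=(dark&(np.hypot(P[...,0]-g[0],P[...,1]-g[1])<.047)).astype(np.uint8)
        cs=max(cv2.findContours(m,0,1)[0],key=cv2.contourArea)
        h=cv2.convexHull(cs)[:,0].astype(float)
        q,e=circ(onplane(c,h,.013)[:,:2]);print(n,"base",u,q.round(4),e.round(4),"z",np.median(P[m>0][:,2]).round(4))
        b=ok&(hsv[...,0]>100)&(hsv[...,0]<130)&(hsv[...,1]>110)&(np.hypot(P[...,0]-g[0],P[...,1]-g[1])<.04)
        print("   tree top",P[b][:,2].max().round(4), np.median(P[b][:,:2],axis=0).round(4))
c=d["top"]["color"][110:290,150:400][:,:,::-1];cv2.imwrite("pics/crop.png",cv2.resize(c,None,fx=3,fy=3,interpolation=2))
E
```

```text
top flask 4 [0.6543 0.0573 0.0307] 0.0005 167 ztop 0.1131
top flask 3 [ 0.6499 -0.019   0.0276] 0.006 173 ztop 0.1115
top flask 1 [ 0.6415 -0.1047  0.0187] 0.0005 95 ztop 0.0719
top flask 2 [ 0.6309 -0.1848  0.0227] 0.0005 137 ztop 0.0855
top base (186, 254) [0.4519 0.1571 0.0334] 0.0006 z 0.0147
   tree top 0.0948 [0.4526 0.1543]
top base (228, 253) [0.452  0.0739 0.0375] 0.0004 z 0.0147
   tree top 0.1094 [0.4568 0.0684]
top base (268, 251) [ 0.453  -0.0059  0.0297] 0.0003 z 0.0144
   tree top 0.0809 [ 0.4527 -0.0069]
top base (310, 253) [ 0.4455 -0.0831  0.0219] 0.0026 z 0.0143
   tree top 0.0642 [ 0.4489 -0.0881]
side flask 4 [0.6537 0.0581 0.0308] 0.0007 350 ztop 0.1112
side flask 3 [ 0.6571 -0.0063  0.0344] 0.0065 403 ztop 0.1079
side flask 1 [ 0.6411 -0.1043  0.0186] 0.0007 153 ztop 0.0698
side flask 2 [ 0.6304 -0.1845  0.0227] 0.0008 173 ztop 0.0832
side base (186, 254) [0.4432 0.1641 0.0288] 0.0026 z 0.0134
   tree top 0.094 [0.4498 0.1586]
side base (228, 253) [0.443  0.0853 0.0302] 0.0027 z 0.0137
   tree top 0.1069 [0.4486 0.0765]
side base (268, 251) [0.4449 0.0079 0.0226] 0.0025 z 0.0126
   tree top 0.0789 [ 0.4517 -0.0039]
side base (310, 253) [ 0.4448 -0.0814  0.0243] 0.0002 z 0.0085
   tree top 0.0645 [ 0.4469 -0.0876]
```

View pics/crop.png

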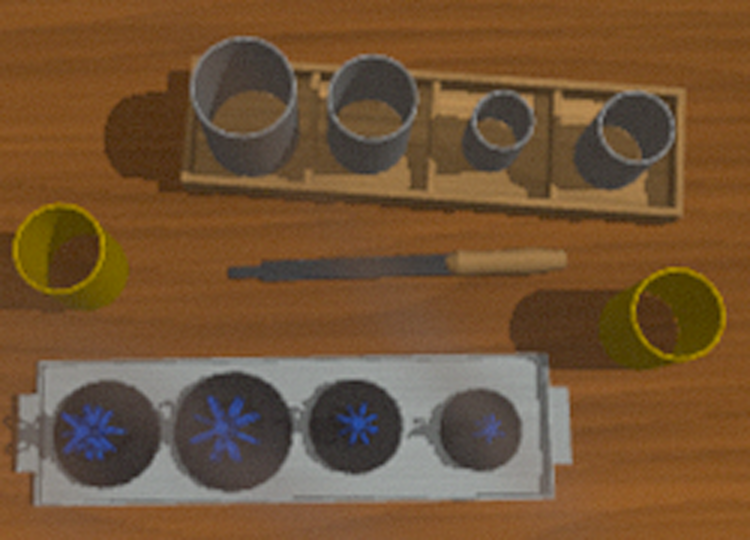

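Close crop confirms the choice: steel flasks in the rack, left to right, are 4, 3, 1, 2. The bases on the tray are 3, 4, 2, 1, with measured flange radii of 33, 37 and 30 mm, and the last clearly smallest. The yellow cups are outside the rack. Next I refine flask 3, base 1 and the cup positions.

Run:
```python
import pickle
from m import *
d=pickle.load(open("d0.pkl","rb"))
for n in("top","side"):
    c=d[n];P=cloud(c);ok=c["range_z"]>0;hsv=cv2.cvtColor(c["color"],cv2.COLOR_RGB2HSV)
    m=ok&(hsv[...,1]<70)&(np.hypot(P[...,0]-.649,P[...,1]+.023)<.036)&(abs(P[...,2]-.097)<.007)
    print(n,"flask3",circ(P[m][:,:2]),m.sum())
    y=ok&(hsv[...,0]>20)&(hsv[...,0]<35)&(hsv[...,1]>150)&(P[...,2]>.083)
    for s in(1,-1):
        r=P[y&(s*P[...,1]>0)]
        if len(r)>20: print("cup",circ(r[:,:2]),r[:,2].max())
    g=(.4525,-.0885)
    m=(ok&(hsv[...,2]<110)&(np.hypot(P[...,0]-g[0],P[...,1]-g[1])<.036)&(P[...,2]>.0105)&(P[...,2]<.03)).astype(np.uint8)
    m=cv2.morphologyEx(m,cv2.MORPH_OPEN,np.ones((3,3)));cs=max(cv2.findContours(m,0,1)[0],key=cv2.contourArea)
    print("base1",circ(onplane(c,cv2.convexHull(cs)[:,0].astype(float),.013)[:,:2]))
```

```text
top flask3 (array([ 0.64984987, -0.02098966,  0.02667677]), np.float64(0.0004806837013514148)) 138
cup (array([0.56294521, 0.17196926, 0.02668503]), np.float64(0.0005738696593835568)) 0.09213170792743623
cup (array([ 0.51324218, -0.19966456,  0.02674423]), np.float64(0.0005677411736465746)) 0.09177258220850147
base1 (array([ 0.44911577, -0.08836607,  0.02623462]), np.float64(0.00019273074487516313))
side flask3 (array([ 0.64945849, -0.02040945,  0.02672672]), np.float64(0.0007285988131460027)) 290
cup (array([0.56180658, 0.17272491, 0.02670062]), np.float64(0.0005943198130661148)) 0.09030976107197802
cup (array([ 0.51283003, -0.19956221,  0.02656324]), np.float64(0.0008410088936664275)) 0.0899030344239642
base1 (array([ 0.44769759, -0.08596618,  0.02581555]), np.float64(0.0004534130233360598))
```

The manual's scale: turns go in shares of 2 pi rad. Converting my numbers, 1.129 rad / 6.2832 = 0.1797.

Emit:
move_arm(
  plan=[
    {"delta_pos": [0,0,-0.03],"turn": [0,0,0.0255]},
    {"delta_pos": [0,0,-0.05],"turn": [0,0,0.0541]},
    {"delta_pos": [0,0,-0.05],"turn": [0,0,0.0828]},
    {"delta_pos": [0,0,-0.05],"turn": [0,0,0.1114]},
    {"delta_pos": [0,0,-0.05],"turn": [0,0,0.1401]},
    {"delta_pos": [0,0,-0.05],"turn": [0,0,0.1687]},
    {"delta_pos": [0,0,-0.05],"turn": [0,0,0.1797]},
    {"delta_pos": [0,0,-0.05],"turn": [0,0,0.1797]},
  ],
  force=40,
)

```text
validation failed for argument at $.pl...
```

Scaled: 1.129 rad / 6.2832 = 0.1797.

Emit:
move_arm(
  plan=[
    {"delta_pos": [0,0,-0.03],"turn": [0,0,0.0255],"fingers": 0},
    {"delta_pos": [0,0,-0.05],"turn": [0,0,0.0541],"fingers": 0},
    {"delta_pos": [0,0,-0.05],"turn": [0,0,0.0828],"fingers": 0},
    {"delta_pos": [0,0,-0.05],"turn": [0,0,0.1114],"fingers": 0},
    {"delta_pos": [0,0,-0.05],"turn": [0,0,0.1401],"fingers": 0},
    {"delta_pos": [0,0,-0.05],"turn": [0,0,0.1687],"fingers": 0},
    {"delta_pos": [0,0,-0.05],"turn": [0,0,0.1797],"fingers": 0},
    {"delta_pos": [0,0,-0.05],"turn": [0,0,0.1797],"fingers": 0},
  ],
  force=40,
)

```text
clock: 1.1
position: [0.2671, 0.5649, 0.2919]
ee_rot: [0.707, 0.707, -0.0, 0.0]
ft_force: [-0.3, 0.1, 0.1]
grip_width: 1.001
grasp_force: 0.0
```

Emit:
move_arm(
  plan=[
    {"delta_pos": [-0.05,0.038,0],"turn": [0,0,0],"fingers": 0},
    {"delta_pos": [-0.1,0.076,0],"turn": [0,0,0],"fingers": 0},
    {"delta_pos": [-0.15,0.114,0],"turn": [0,0,0],"fingers": 0},
    {"delta_pos": [-0.2,0.152,0],"turn": [0,0,0],"fingers": 0},
    {"delta_pos": [-0.25,0.19,0],"turn": [0,0,0],"fingers": 0},
    {"delta_pos": [-0.3,0.228,0],"turn": [0,0,0],"fingers": 0},
    {"delta_pos": [-0.35,0.266,0],"turn": [0,0,0],"fingers": 0},
    {"delta_pos": [-0.4,0.304,0],"turn": [0,0,0],"fingers": 0},
    {"delta_pos": [-0.45,0.342,0],"turn": [0,0,0],"fingers": 0},
    {"delta_pos": [-0.507,0.387,0.05],"turn": [0,0,0],"fingers": 0},
    {"delta_pos": [-0.507,0.387,0.09],"turn": [0,0,0],"fingers": 0},
    {"delta_pos": [-0.507,0.387,0.09],"turn": [0,0,0],"fingers": 0},
  ],
)

```text
clock: 2.6
position: [0.6524, 0.0556, 0.1974]
ee_rot: [0.708, 0.707, -0.004, -0.002]
ft_force: [0.3, -0.1, 1.2]
grip_width: 1.0
grasp_force: 0.0
```

Emit:
move_arm(
  plan=[
    {"delta_pos": [0,0,0],"turn": [0,0,0],"fingers": 0},
    {"delta_pos": [0,0,0.03],"turn": [0,0,0],"fingers": 0},
    {"delta_pos": [0,0,0.06],"turn": [0,0,0],"fingers": 0},
    {"delta_pos": [0,0,0.09],"turn": [0,0,0],"fingers": 0},
    {"delta_pos": [0,0,0.119],"turn": [0,0,0],"fingers": 0},
    {"delta_pos": [0,0,0.119],"turn": [0,0,0],"fingers": 0},
  ],
)

```text
clock: 3.35
position: [0.6538, 0.0598, 0.0836]
ee_rot: [0.706, 0.708, 0.0, -0.001]
ft_force: [0.2, -0.1, -0.5]
grip_width: 0.996
grasp_force: 0.0
```

Run:
```python
from workcell import camera
import cv2
cv2.imwrite("pics/g4.png",camera("side")["color"][60:280,80:400][:,:,::-1])
```

```text
(no output)
```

View pics/g4.png

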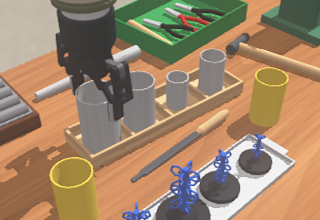

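The fingers straddle the widest flask, at crop pixel (97,110), with both pads outside its wall. Closing and lifting.

Emit:
move_arm(
  plan=[
    {"delta_pos": [0,0,0],"turn": [0,0,0],"fingers": 1},
    {"delta_pos": [0,0,0],"turn": [0,0,0],"fingers": 1},
    {"delta_pos": [0,0,0],"turn": [0,0,0],"fingers": 1},
    {"delta_pos": [0,0,0],"turn": [0,0,0],"fingers": 1},
    {"delta_pos": [0,0,0],"turn": [0,0,0],"fingers": 1},
    {"delta_pos": [0,0,0],"turn": [0,0,0],"fingers": 1},
    {"delta_pos": [0,0,-0.015],"turn": [0,0,0],"fingers": 1},
    {"delta_pos": [0,0,-0.05],"turn": [0,0,0],"fingers": 1},
    {"delta_pos": [0,0,-0.09],"turn": [0,0,0],"fingers": 1},
    {"delta_pos": [0,0,-0.13],"turn": [0,0,0],"fingers": 1},
    {"delta_pos": [0,0,-0.13],"turn": [0,0,0],"fingers": 1},
  ],
)

```text
clock: 4.78
position: [0.656, 0.0578, 0.2183]
ee_rot: [0.707, 0.707, 0.003, 0.002]
ft_force: [0.4, -0.2, -4.0]
grip_width: 0.725
grasp_force: 45.4
```

Emit:
move_arm(
  plan=[
    {"delta_pos": [0.004,-0.04,0],"turn": [0,0,0],"fingers": 1},
    {"delta_pos": [0.008,-0.09,0],"turn": [0,0,0],"fingers": 1},
    {"delta_pos": [0.012,-0.14,0],"turn": [0,0,0],"fingers": 1},
    {"delta_pos": [0.016,-0.18,0],"turn": [0,0,0],"fingers": 1},
    {"delta_pos": [0.016,-0.202,0],"turn": [0,0,0],"fingers": 1},
    {"delta_pos": [0.016,-0.202,0],"turn": [0,0,0],"fingers": 1},
    {"delta_pos": [0.016,-0.202,0],"turn": [0,0,0],"fingers": 1},
  ],
)

```text
clock: 5.65
position: [0.4526, 0.0739, 0.2133]
ee_rot: [0.707, 0.707, 0.0, 0.0]
ft_force: [1.3, -0.0, -3.0]
grip_width: 0.722
grasp_force: 46.1
```

```bash
cat > chk.py <<'E'
# centre of a (held) flask from the side camera: points on its wall in a height band
import sys
from workcell import camera,get_obs
from m import *
x,y,z0,z1,r=map(float,sys.argv[1:6])
for n in("side","top"):
    c=camera(n);P=cloud(c);hsv=cv2.cvtColor(c["color"],cv2.COLOR_RGB2HSV)
    m=(c["range_z"]>0)&(hsv[...,1]<60)&(hsv[...,2]>70)&(np.hypot(P[...,0]-x,P[...,1]-y)<r+.008)&(P[...,2]>z0)&(P[...,2]<z1)
    p=P[m]
    if len(p)>20:
        f=lambda q:np.hypot(p[:,0]-q[0],p[:,1]-q[1])-r
        s=least_squares(f,[x,y],loss="soft_l1",f_scale=.002);print(n,s.x.round(4),len(p),np.abs(s.fun).mean().round(4),"zmin/max",np.percentile(P[m][:,2],[2,98]).round(3))
cv2.imwrite("pics/"+sys.argv[6],c["color"][:,:,::-1]) if len(sys.argv)>6 else 0
o=get_obs();print(o["position"].round(4),o["ft_force"].round(1))
E
python3 chk.py .452 .0737 .135 .2 .032
```

```text
side [0.4523 0.0723] 2189 0.0005 zmin/max [0.139 0.199]
[0.4528 0.0738 0.2132] [ 0.7 -0.8 -3.2]
```

Emit:
move_arm(
  plan=[
    {"delta_pos": [0,0,0.03],"turn": [0,0,0],"fingers": 1},
    {"delta_pos": [0,0,0.06],"turn": [0,0,0],"fingers": 1},
    {"delta_pos": [0,0,0.09],"turn": [0,0,0],"fingers": 1},
    {"delta_pos": [0,0,0.108],"turn": [0,0,0],"fingers": 1},
    {"delta_pos": [0,0,0.118],"turn": [0,0,0],"fingers": 1},
    {"delta_pos": [0,0,0.122],"turn": [0,0,0],"fingers": 1},
    {"delta_pos": [0,0,0.124],"turn": [0,0,0],"fingers": 1},
    {"delta_pos": [0,0,0.126],"turn": [0,0,0],"fingers": 1},
    {"delta_pos": [0,0,0.126],"turn": [0,0,0],"fingers": 1},
  ],
)

```text
clock: 6.88
position: [0.4527, 0.0742, 0.0896]
ee_rot: [0.707, 0.707, 0.001, -0.0]
ft_force: [-11.6, -2.3, 24.1]
grip_width: 0.722
grasp_force: 49.5
```

Emit:
move_arm(
  plan=[
    {"delta_pos": [0,0,-0.002],"turn": [0,0,0],"fingers": 1},
    {"delta_pos": [0,0,-0.002],"turn": [0,0,0],"fingers": 0},
    {"delta_pos": [0,0,-0.002],"turn": [0,0,0],"fingers": 0},
    {"delta_pos": [0,0,-0.002],"turn": [0,0,0],"fingers": 0},
    {"delta_pos": [0,0,-0.002],"turn": [0,0,0],"fingers": 0},
    {"delta_pos": [0,0,-0.03],"turn": [0,0,0],"fingers": 0},
    {"delta_pos": [0,0,-0.08],"turn": [0,0,0],"fingers": 0},
    {"delta_pos": [0,0,-0.12],"turn": [0,0,0],"fingers": 0},
    {"delta_pos": [0,0,-0.12],"turn": [0,0,0],"fingers": 0},
  ],
)

```text
clock: 8.0
position: [0.4538, 0.0745, 0.2101]
ee_rot: [0.707, 0.707, 0.003, 0.001]
ft_force: [-0.9, 0.2, -0.5]
grip_width: 0.998
grasp_force: 0.0
```

```bash
python3 chk.py .452 .0737 .03 .13 .032
```

```text
side [0.4519 0.0733] 3182 0.0011 zmin/max [0.033 0.115]
[0.4521 0.074  0.207 ] [-0.4  0.3  0.1]
```

Emit:
move_arm(
  plan=[
    {"delta_pos": [-0.025,0.05,0],"turn": [0,0,0],"fingers": 0},
    {"delta_pos": [-0.05,0.1,0],"turn": [0,0,0],"fingers": 0},
    {"delta_pos": [-0.075,0.15,0],"turn": [0,0,0],"fingers": 0},
    {"delta_pos": [-0.0945,0.19,0],"turn": [0,0,0],"fingers": 0},
    {"delta_pos": [-0.0945,0.1975,0],"turn": [0,0,0],"fingers": 0},
    {"delta_pos": [-0.0945,0.1975,0],"turn": [0,0,0],"fingers": 0},
    {"delta_pos": [-0.0945,0.1975,0.04],"turn": [0,0,0],"fingers": 0},
    {"delta_pos": [-0.0945,0.1975,0.08],"turn": [0,0,0],"fingers": 0},
    {"delta_pos": [-0.0945,0.1975,0.115],"turn": [0,0,0],"fingers": 0},
    {"delta_pos": [-0.0945,0.1975,0.135],"turn": [0,0,0],"fingers": 0},
    {"delta_pos": [-0.0945,0.1975,0.135],"turn": [0,0,0],"fingers": 0},
  ],
)

```text
clock: 9.48
position: [0.6486, -0.0198, 0.0714]
ee_rot: [0.707, 0.707, -0.001, -0.001]
ft_force: [0.3, 0.2, 0.6]
grip_width: 1.0
grasp_force: 0.0
```

Emit:
move_arm(
  plan=[
    {"delta_pos": [0,0,0],"turn": [0,0,0],"fingers": 1},
    {"delta_pos": [0,0,0],"turn": [0,0,0],"fingers": 1},
    {"delta_pos": [0,0,0],"turn": [0,0,0],"fingers": 1},
    {"delta_pos": [0,0,0],"turn": [0,0,0],"fingers": 1},
    {"delta_pos": [0,0,0],"turn": [0,0,0],"fingers": 1},
    {"delta_pos": [0,0,0],"turn": [0,0,0],"fingers": 1},
    {"delta_pos": [0,0,0],"turn": [0,0,0],"fingers": 1},
    {"delta_pos": [0,0,-0.015],"turn": [0,0,0],"fingers": 1},
    {"delta_pos": [0,0,-0.05],"turn": [0,0,0],"fingers": 1},
    {"delta_pos": [0,0,-0.09],"turn": [0,0,0],"fingers": 1},
    {"delta_pos": [0,0,-0.13],"turn": [0,0,0],"fingers": 1},
    {"delta_pos": [0,0,-0.14],"turn": [0,0,0],"fingers": 1},
  ],
)

```text
clock: 10.98
position: [0.6509, -0.0209, 0.2161]
ee_rot: [0.707, 0.707, 0.002, 0.002]
ft_force: [-0.4, -0.2, -2.6]
grip_width: 0.633
grasp_force: 43.2
```

Emit:
move_arm(
  plan=[
    {"delta_pos": [0.03,-0.035,0],"turn": [0,0,0],"fingers": 1},
    {"delta_pos": [0.065,-0.073,0],"turn": [0,0,0],"fingers": 1},
    {"delta_pos": [0.1,-0.112,0],"turn": [0,0,0],"fingers": 1},
    {"delta_pos": [0.135,-0.151,0],"turn": [0,0,0],"fingers": 1},
    {"delta_pos": [0.165,-0.185,0],"turn": [0,0,0],"fingers": 1},
    {"delta_pos": [0.1775,-0.198,0],"turn": [0,0,0],"fingers": 1},
    {"delta_pos": [0.1775,-0.198,0],"turn": [0,0,0],"fingers": 1},
    {"delta_pos": [0.1775,-0.198,0],"turn": [0,0,0],"fingers": 1},
  ],
)

```text
clock: 11.98
position: [0.4521, 0.1562, 0.2121]
ee_rot: [0.707, 0.707, -0.0, 0.0]
ft_force: [0.3, -0.1, -2.2]
grip_width: 0.631
grasp_force: 43.5
```

```bash
python3 chk.py .452 .157 .135 .19 .028
```

```text
side [0.4521 0.1551] 1376 0.0004 zmin/max [0.149 0.189]
top [0.4524 0.1558] 161 0.0003 zmin/max [0.151 0.189]
[0.4523 0.1561 0.2121] [ 0.6  0.4 -1.6]
```

Emit:
move_arm(
  plan=[
    {"delta_pos": [0.001,0,0.03],"turn": [0,0,0],"fingers": 1},
    {"delta_pos": [0.001,0,0.07],"turn": [0,0,0],"fingers": 1},
    {"delta_pos": [0.001,0,0.1],"turn": [0,0,0],"fingers": 1},
    {"delta_pos": [0.001,0,0.12],"turn": [0,0,0],"fingers": 1},
    {"delta_pos": [0.001,0,0.128],"turn": [0,0,0],"fingers": 1},
    {"delta_pos": [0.001,0,0.132],"turn": [0,0,0],"fingers": 1},
    {"delta_pos": [0.001,0,0.135],"turn": [0,0,0],"fingers": 1},
    {"delta_pos": [0.001,0,0.136],"turn": [0,0,0],"fingers": 1},
    {"delta_pos": [0.001,0,0.136],"turn": [0,0,0],"fingers": 1},
  ],
)

```text
clock: 13.2
position: [0.4523, 0.1582, 0.0779]
ee_rot: [0.707, 0.707, 0.001, -0.0]
ft_force: [-5.1, -2.5, 13.4]
grip_width: 0.632
grasp_force: 45.4
```

Emit:
move_arm(
  plan=[
    {"delta_pos": [0,0,-0.001],"turn": [0,0,0],"fingers": 1},
    {"delta_pos": [0,0,-0.001],"turn": [0,0,0],"fingers": 0},
    {"delta_pos": [0,0,-0.001],"turn": [0,0,0],"fingers": 0},
    {"delta_pos": [0,0,-0.001],"turn": [0,0,0],"fingers": 0},
    {"delta_pos": [0,0,-0.001],"turn": [0,0,0],"fingers": 0},
    {"delta_pos": [0,0,-0.03],"turn": [0,0,0],"fingers": 0},
    {"delta_pos": [0,0,-0.08],"turn": [0,0,0],"fingers": 0},
    {"delta_pos": [0,0,-0.13],"turn": [0,0,0],"fingers": 0},
    {"delta_pos": [0,0,-0.13],"turn": [0,0,0],"fingers": 0},
    {"delta_pos": [0,0,-0.13],"turn": [0,0,0],"fingers": 0},
  ],
)

```text
clock: 14.45
position: [0.4514, 0.158, 0.2057]
ee_rot: [0.707, 0.707, -0.0, -0.0]
ft_force: [-0.9, 0.2, -1.0]
grip_width: 1.003
grasp_force: 0.0
```

```bash
python3 chk.py .452 .157 .03 .12 .028;python3 chk.py .641 -.1045 .04 .08 .02;python3 chk.py .6306 -.1847 .04 .1 .024
```

```text
side [0.4515 0.1579] 2608 0.0012 zmin/max [0.033 0.102]
top [0.4525 0.1567] 403 0.0015 zmin/max [0.035 0.104]
[0.4511 0.1577 0.205 ] [ 0.2  0.3 -0. ]
side [ 0.6403 -0.1034] 78 0.0009 zmin/max [0.056 0.07 ]
top [ 0.6414 -0.1049] 130 0.0012 zmin/max [0.042 0.071]
[0.4512 0.1578 0.2052] [-0.1  0.2 -0.7]
side [ 0.6308 -0.185 ] 776 0.0012 zmin/max [0.041 0.083]
top [ 0.6309 -0.1848] 153 0.0013 zmin/max [0.047 0.086]
[0.4514 0.1578 0.2055] [-0.   0.5 -0.4]
```

Emit:
move_arm(
  plan=[
    {"delta_pos": [-0.04,0.021,0],"turn": [0,0,0],"fingers": 0},
    {"delta_pos": [-0.09,0.047,0],"turn": [0,0,0],"fingers": 0},
    {"delta_pos": [-0.14,0.073,0],"turn": [0,0,0],"fingers": 0},
    {"delta_pos": [-0.19,0.1,0],"turn": [0,0,0],"fingers": 0},
    {"delta_pos": [-0.24,0.126,0],"turn": [0,0,0],"fingers": 0},
    {"delta_pos": [-0.29,0.152,0],"turn": [0,0,0],"fingers": 0},
    {"delta_pos": [-0.325,0.17,0],"turn": [0,0,0],"fingers": 0},
    {"delta_pos": [-0.3425,0.1795,0],"turn": [0,0,0],"fingers": 0},
    {"delta_pos": [-0.3425,0.1795,0],"turn": [0,0,0],"fingers": 0},
    {"delta_pos": [-0.3425,0.1795,0.04],"turn": [0,0,0],"fingers": 0},
    {"delta_pos": [-0.3425,0.1795,0.08],"turn": [0,0,0],"fingers": 0},
    {"delta_pos": [-0.3425,0.1795,0.08],"turn": [0,0,0],"fingers": 0},
  ],
)

```text
clock: 16.25
position: [0.6294, -0.1823, 0.1234]
ee_rot: [0.707, 0.708, -0.001, -0.003]
ft_force: [1.0, 0.2, 0.7]
grip_width: 1.003
grasp_force: 0.0
```

Emit:
move_arm(
  plan=[
    {"delta_pos": [0,0,0.03],"turn": [0,0,0],"fingers": 0},
    {"delta_pos": [0,0,0.055],"turn": [0,0,0],"fingers": 0},
    {"delta_pos": [0,0,0.066],"turn": [0,0,0],"fingers": 0},
    {"delta_pos": [0,0,0.066],"turn": [0,0,0],"fingers": 0},
    {"delta_pos": [0,0,0.066],"turn": [0,0,0],"fingers": 1},
    {"delta_pos": [0,0,0.066],"turn": [0,0,0],"fingers": 1},
    {"delta_pos": [0,0,0.066],"turn": [0,0,0],"fingers": 1},
    {"delta_pos": [0,0,0.066],"turn": [0,0,0],"fingers": 1},
    {"delta_pos": [0,0,0.066],"turn": [0,0,0],"fingers": 1},
    {"delta_pos": [0,0,0.066],"turn": [0,0,0],"fingers": 1},
    {"delta_pos": [0,0,0.066],"turn": [0,0,0],"fingers": 1},
    {"delta_pos": [0,0,0.066],"turn": [0,0,0],"fingers": 1},
  ],
)

```text
clock: 17.75
position: [0.6319, -0.1846, 0.0615]
ee_rot: [0.707, 0.707, 0.001, 0.001]
ft_force: [-1.9, 1.4, 6.3]
grip_width: 0.553
grasp_force: 40.6
```

Emit:
move_arm(
  plan=[
    {"delta_pos": [0,0,-0.015],"turn": [0,0,0],"fingers": 1},
    {"delta_pos": [0,0,-0.05],"turn": [0,0,0],"fingers": 1},
    {"delta_pos": [0,0,-0.095],"turn": [0,0,0],"fingers": 1},
    {"delta_pos": [0,0,-0.14],"turn": [0,0,0],"fingers": 1},
    {"delta_pos": [0.025,-0.025,-0.145],"turn": [0,0,0],"fingers": 1},
    {"delta_pos": [0.06,-0.06,-0.145],"turn": [0,0,0],"fingers": 1},
    {"delta_pos": [0.095,-0.095,-0.145],"turn": [0,0,0],"fingers": 1},
    {"delta_pos": [0.13,-0.13,-0.145],"turn": [0,0,0],"fingers": 1},
    {"delta_pos": [0.16,-0.16,-0.145],"turn": [0,0,0],"fingers": 1},
    {"delta_pos": [0.178,-0.178,-0.145],"turn": [0,0,0],"fingers": 1},
    {"delta_pos": [0.178,-0.178,-0.145],"turn": [0,0,0],"fingers": 1},
    {"delta_pos": [0.178,-0.178,-0.145],"turn": [0,0,0],"fingers": 1},
  ],
)

```text
clock: 19.25
position: [0.4537, -0.0072, 0.2059]
ee_rot: [0.707, 0.707, 0.0, 0.0]
ft_force: [-0.1, 0.2, -1.7]
grip_width: 0.555
grasp_force: 41.9
```

```bash
python3 chk.py .453 -.0065 .125 .19 .024
```

```text
side [ 0.4537 -0.0085] 830 0.0005 zmin/max [0.155 0.189]
[ 0.4537 -0.0075  0.2055] [-0.6  0.3 -2.3]
```

Emit:
move_arm(
  plan=[
    {"delta_pos": [0.001,0,0.03],"turn": [0,0,0],"fingers": 1},
    {"delta_pos": [0.001,0,0.07],"turn": [0,0,0],"fingers": 1},
    {"delta_pos": [0.001,0,0.105],"turn": [0,0,0],"fingers": 1},
    {"delta_pos": [0.001,0,0.125],"turn": [0,0,0],"fingers": 1},
    {"delta_pos": [0.001,0,0.134],"turn": [0,0,0],"fingers": 1},
    {"delta_pos": [0.001,0,0.137],"turn": [0,0,0],"fingers": 1},
    {"delta_pos": [0.001,0,0.14],"turn": [0,0,0],"fingers": 1},
    {"delta_pos": [0.001,0,0.1415],"turn": [0,0,0],"fingers": 1},
    {"delta_pos": [0.001,0,0.1415],"turn": [0,0,0],"fingers": 1},
  ],
)

```text
clock: 20.48
position: [0.454, -0.0055, 0.0653]
ee_rot: [0.707, 0.707, 0.001, -0.0]
ft_force: [-6.4, -1.0, 16.3]
grip_width: 0.558
grasp_force: 43.5
```

Seated, with 16 N of contact force. Releasing and rising.

Emit:
move_arm(
  plan=[
    {"delta_pos": [0,0,-0.001],"turn": [0,0,0],"fingers": 1},
    {"delta_pos": [0,0,-0.001],"turn": [0,0,0],"fingers": 0},
    {"delta_pos": [0,0,-0.001],"turn": [0,0,0],"fingers": 0},
    {"delta_pos": [0,0,-0.001],"turn": [0,0,0],"fingers": 0},
    {"delta_pos": [0,0,-0.001],"turn": [0,0,0],"fingers": 0},
    {"delta_pos": [0,0,-0.001],"turn": [0,0,0],"fingers": 0},
    {"delta_pos": [0,0,-0.03],"turn": [0,0,0],"fingers": 0},
    {"delta_pos": [0,0,-0.08],"turn": [0,0,0],"fingers": 0},
    {"delta_pos": [0,0,-0.14],"turn": [0,0,0],"fingers": 0},
    {"delta_pos": [0,0,-0.14],"turn": [0,0,0],"fingers": 0},
    {"delta_pos": [0,0,-0.14],"turn": [0,0,0],"fingers": 0},
  ],
)

```text
clock: 21.85
position: [0.453, -0.0054, 0.2035]
ee_rot: [0.707, 0.707, 0.0, -0.0]
ft_force: [-0.1, -0.6, -0.2]
grip_width: 1.0
grasp_force: 0.0
```

```bash
python3 chk.py .453 -.0065 .03 .12 .024;python3 chk.py .641 -.1045 .06 .08 .02 t1.png
```

```text
side [ 0.4533 -0.0056] 1305 0.0012 zmin/max [0.032 0.088]
[ 0.4525 -0.0055  0.2026] [-0.1  0.1 -0.1]
side [ 0.6411 -0.1048] 206 0.0013 zmin/max [0.06 0.07]
top [ 0.6401 -0.1057] 49 0.0006 zmin/max [0.062 0.072]
[ 0.4526 -0.0056  0.2027] [-0.1  0.7 -0.6]
```

Emit:
move_arm(
  plan=[
    {"delta_pos": [-0.025,0.048,0],"turn": [0,0,0],"fingers": 0},
    {"delta_pos": [-0.05,0.095,0],"turn": [0,0,0],"fingers": 0},
    {"delta_pos": [-0.075,0.143,0],"turn": [0,0,0],"fingers": 0},
    {"delta_pos": [-0.099,0.18,0],"turn": [0,0,0],"fingers": 0},
    {"delta_pos": [-0.099,0.1885,0],"turn": [0,0,0],"fingers": 0},
    {"delta_pos": [-0.099,0.1885,0],"turn": [0,0,0],"fingers": 0},
    {"delta_pos": [-0.099,0.1885,0.04],"turn": [0,0,0],"fingers": 0.2},
    {"delta_pos": [-0.099,0.1885,0.08],"turn": [0,0,0],"fingers": 0.2},
    {"delta_pos": [-0.099,0.1885,0.12],"turn": [0,0,0],"fingers": 0.2},
    {"delta_pos": [-0.099,0.1885,0.145],"turn": [0,0,0],"fingers": 0.2},
    {"delta_pos": [-0.099,0.1885,0.155],"turn": [0,0,0],"fingers": 0.2},
    {"delta_pos": [-0.099,0.1885,0.155],"turn": [0,0,0],"fingers": 0.2},
  ],
)

```text
clock: 23.55
position: [0.6414, -0.1038, 0.0491]
ee_rot: [0.707, 0.707, 0.0, -0.0]
ft_force: [-0.3, 0.2, 0.9]
grip_width: 0.799
grasp_force: 0.0
```

Emit:
move_arm(
  plan=[
    {"delta_pos": [0,0,0],"turn": [0,0,0],"fingers": 1},
    {"delta_pos": [0,0,0],"turn": [0,0,0],"fingers": 1},
    {"delta_pos": [0,0,0],"turn": [0,0,0],"fingers": 1},
    {"delta_pos": [0,0,0],"turn": [0,0,0],"fingers": 1},
    {"delta_pos": [0,0,0],"turn": [0,0,0],"fingers": 1},
    {"delta_pos": [0,0,0],"turn": [0,0,0],"fingers": 1},
    {"delta_pos": [0,0,0],"turn": [0,0,0],"fingers": 1},
    {"delta_pos": [0,0,0],"turn": [0,0,0],"fingers": 1},
  ],
)

```text
clock: 24.55
position: [0.6425, -0.1045, 0.0502]
ee_rot: [0.707, 0.707, 0.001, 0.001]
ft_force: [-1.5, 0.5, 6.8]
grip_width: 0.452
grasp_force: 39.9
```

Emit:
move_arm(
  plan=[
    {"delta_pos": [0,0,-0.015],"turn": [0,0,0],"fingers": 1},
    {"delta_pos": [0,0,-0.05],"turn": [0,0,0],"fingers": 1},
    {"delta_pos": [0,0,-0.095],"turn": [0,0,0],"fingers": 1},
    {"delta_pos": [0,0,-0.13],"turn": [0,0,0],"fingers": 1},
    {"delta_pos": [0.003,-0.03,-0.13],"turn": [0,0,0],"fingers": 1},
    {"delta_pos": [0.007,-0.075,-0.13],"turn": [0,0,0],"fingers": 1},
    {"delta_pos": [0.011,-0.12,-0.13],"turn": [0,0,0],"fingers": 1},
    {"delta_pos": [0.0165,-0.165,-0.13],"turn": [0,0,0],"fingers": 1},
    {"delta_pos": [0.0165,-0.1925,-0.13],"turn": [0,0,0],"fingers": 1},
    {"delta_pos": [0.0165,-0.1925,-0.13],"turn": [0,0,0],"fingers": 1},
    {"delta_pos": [0.0165,-0.1925,-0.13],"turn": [0,0,0],"fingers": 1},
  ],
)

```text
clock: 25.92
position: [0.4499, -0.088, 0.1795]
ee_rot: [0.707, 0.707, 0.001, 0.0]
ft_force: [-0.2, -0.2, -1.2]
grip_width: 0.448
grasp_force: 40.6
```

```bash
python3 chk.py .449 -.088 .125 .18 .02
python3 - <<'E'
from workcell import camera
from m import *
c=camera("side");P=cloud(c);hsv=cv2.cvtColor(c["color"],cv2.COLOR_RGB2HSV)
b=(c["range_z"]>0)&(hsv[...,0]>105)&(hsv[...,0]<130)&(hsv[...,1]>110)&(np.hypot(P[...,0]-.449,P[...,1]+.088)<.04)
Q=P[b];print(len(Q),Q.min(0),Q.max(0),np.median(Q,0))
cv2.imwrite("pics/s1.png",cv2.resize(c["color"][100:260,260:400][:,:,::-1],None,fx=3,fy=3))
E
```

```text
side [ 0.4498 -0.0891] 738 0.001 zmin/max [0.14 0.18]
[ 0.4499 -0.0882  0.1791] [-0.5  0.1 -1. ]
74 [ 0.44255864 -0.10394146  0.01321201] [ 0.46370331 -0.07967577  0.06423554] [ 0.44716523 -0.08718538  0.04615483]
```

View pics/s1.png

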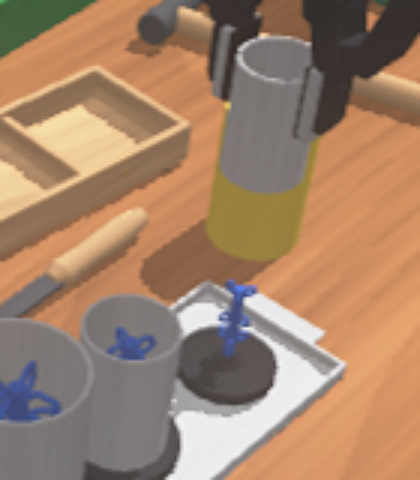

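The slim flask hangs above the smallest base (tree at crop 236,320), and flasks 2 and 4 stand seated. Their trees show inside at (130,345) and (30,390). Lowering.

Emit:
move_arm(
  plan=[
    {"delta_pos": [0,0,0.03],"turn": [0,0,0],"fingers": 1},
    {"delta_pos": [0,0,0.06],"turn": [0,0,0],"fingers": 1},
    {"delta_pos": [0,0,0.09],"turn": [0,0,0],"fingers": 1},
    {"delta_pos": [0,0,0.11],"turn": [0,0,0],"fingers": 1},
    {"delta_pos": [0,0,0.119],"turn": [0,0,0],"fingers": 1},
    {"delta_pos": [0,0,0.123],"turn": [0,0,0],"fingers": 1},
    {"delta_pos": [0,0,0.126],"turn": [0,0,0],"fingers": 1},
    {"delta_pos": [0,0,0.127],"turn": [0,0,0],"fingers": 1},
    {"delta_pos": [0,0,0.127],"turn": [0,0,0],"fingers": 1},
  ],
)

```text
clock: 27.2
position: [0.4499, -0.0882, 0.0539]
ee_rot: [0.707, 0.707, 0.001, -0.001]
ft_force: [-13.8, 0.9, 33.3]
grip_width: 0.453
grasp_force: 43.9
```

Emit:
move_arm(
  plan=[
    {"delta_pos": [0,0,-0.003],"turn": [0,0,0],"fingers": 1},
    {"delta_pos": [0,0,-0.003],"turn": [0,0,0],"fingers": 0.2},
    {"delta_pos": [0,0,-0.003],"turn": [0,0,0],"fingers": 0.2},
    {"delta_pos": [0,0,-0.003],"turn": [0,0,0],"fingers": 0},
    {"delta_pos": [0,0,-0.003],"turn": [0,0,0],"fingers": 0},
    {"delta_pos": [0,0,-0.003],"turn": [0,0,0],"fingers": 0},
    {"delta_pos": [0,0,-0.03],"turn": [0,0,0],"fingers": 0},
    {"delta_pos": [0,0,-0.08],"turn": [0,0,0],"fingers": 0},
    {"delta_pos": [0,0,-0.14],"turn": [0,0,0],"fingers": 0},
    {"delta_pos": [0,0.06,-0.19],"turn": [0,0,0],"fingers": 0},
    {"delta_pos": [0,0.12,-0.2],"turn": [0,0,0],"fingers": 0},
    {"delta_pos": [0,0.12,-0.2],"turn": [0,0,0],"fingers": 0},
  ],
)

```text
clock: 28.7
position: [0.5722, -0.0864, 0.2507]
ee_rot: [0.706, 0.708, -0.002, 0.001]
ft_force: [-0.6, -0.2, -0.2]
grip_width: 1.003
grasp_force: 0.0
```

```bash
python3 chk.py .449 -.088 .03 .12 .02;python3 chk.py .453 -.0065 .03 .12 .024;python3 chk.py .452 .157 .03 .12 .028;python3 chk.py .452 .0737 .03 .13 .032
python3 - <<'E'
from workcell import camera
import cv2
cv2.imwrite("pics/end.png",camera("side")["color"][:,:,::-1])
E
```

```text
side [ 0.4497 -0.0885] 839 0.0011 zmin/max [0.031 0.074]
[ 0.5698 -0.0882  0.251 ] [ 0.3 -1.   0.1]
side [ 0.4533 -0.0056] 1302 0.0012 zmin/max [0.032 0.088]
top [ 0.4531 -0.0053] 136 0.0014 zmin/max [0.053 0.09 ]
[ 0.5681 -0.0889  0.2515] [-0.7  0.1 -1. ]
side [0.4515 0.1578] 2594 0.0012 zmin/max [0.033 0.102]
top [0.4524 0.1561] 518 0.0013 zmin/max [0.033 0.104]
[ 0.568  -0.0885  0.252 ] [ 0.2  1.  -0.2]
side [0.4519 0.0733] 3185 0.0011 zmin/max [0.033 0.116]
top [0.4529 0.0713] 417 0.0019 zmin/max [0.035 0.118]
[ 0.5684 -0.0881  0.2521] [ 0.1 -0.   0.3]
```

View pics/end.png

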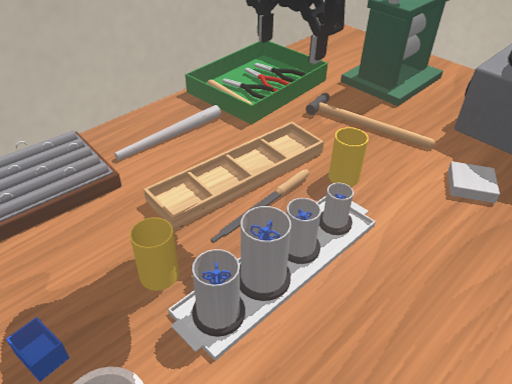

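All four flasks stand upright over their trees at (217,290), (265,250), (303,230) and (338,207). The cups have not moved and the gripper is clear.

```bash
python3 -c "
from workcell import hand_in
print(hand_in())"
```

```text
the job is handed in; nothing more can be done
None
```

The job is handed in: all four flasks stand upright and released, each seated over the tree on the base of its own size. By camera the axes are within about 3 mm of the base centres; the hand-in gave no verdict.

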